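# Start the bottle mixer

### The job

Start the bottle mixer by its three controls, one after the other. First press down the raised half of the rocker switch so that it stays tipped over to the other side; then push the long bar key fully down, where it stays; last press the round button fully down, keep it down for one and a half seconds, and let go. Do not press a control before its turn, and leave the bottle on the mixer, the spare bottle, the beaker and the loose cap standing where they are.

Things in the scene. Friction and masses are not known exactly. Their poses are not given: they have to be found in the camera images.
- mixer: White bench mixer, fixed, 220 mm deep (own x, away from the robot) by 420 mm wide (own y), turned up to 0.3 rad; deck 62 mm high. Origin on the bench under its middle. Three black modules (84 x 62 x 8 mm, 70 mm apart, each with one control, order varies) in a row along own y on its right half. Round rubber platform on its left half: 110 mm across, 74 mm high.
- rocker_raised_half (a point): Middle of the top of the grey rocker's far half, 22 mm from its pivot; moves with it. The rocker is a shallow V, 34 mm wide (mixer's y), each half 34 mm long (mixer's x). At the start the near half is level, 78 mm above the bench, and the far half stands up. Press straight down here: the point sinks 7 mm until the far half is level at 78 mm.
- rocker (a joint): Rocker angle, rad: about 0 (0 to 0.03) at the start with the far half raised, 0.34 with the far half pressed down level. It has no spring, only friction (1 to 3 N at the finger), and stays where it is left.
- bar_key_top (a point): Middle of the top face of the long bar key: a grey rectangular key 30 mm (mixer's x) by 50 mm (mixer's y), top 83 mm above the bench at the start. Moves with the key.
- bar_key (a joint): How far the bar key is pushed down, m: 0 up, 0.008 fully down (its top is then 5 mm above its module). Friction of about 2.5 N, no spring: it stays where it is left.
- round_button_top (a point): Middle of the top face of the round button: grey, 34 mm across, top 83 mm above the bench when up. Moves with the button.
- round_button (a joint): How far the round button is pushed down, m: 0 up, 0.007 fully down. A spring returns it; it takes 1.5 N to start and 5 N to hold fully down.
- mix_bottle_mid (a point): Amber bottle with a white cap, 47 mm across, 110 mm high, loose on the mixer's rubber platform; point half-way up. Leave alone.
- spare_bottle_mid (a point): Amber bottle with a black cap, 42 mm across, 90 mm high, loose on the bench just right of the mixer; point half-way up. Leave alone.
- beaker_mid (a point): Clear glass beaker, 70 mm across the rim, 75 mm high, loose on the bench beyond the mixer; point half-way up. Leave alone.
- loose_cap_center (a point): White screw cap, 24 mm across, 18 mm high, loose on the bench just right of the mixer; point at its centre. Leave alone.
Mind the look-alikes: they are no part of the job. Leave any pink or purple look-alike of the part that bears spare_bottle_mid alone.

How it is judged:
By the outcome, as a careful person would: the job done as asked, in the order asked, and still so for the second after the job is handed in, with the robot touching nothing.
It also fails if it takes over 48 s, if anything falls off the work surface, if the arm or the gripper's body presses on something with over 40 N, if the wrist force passes 120 N, or if a joint passes its speed limit or range.

### The arm

A 6-joint arm with a two-finger parallel gripper is mounted at the origin on the work surface. World frame = base frame: x ahead of the robot, y to its left, z up, the work surface at z = 0. Lengths are in m, angles in degrees, forces in N, time in s.
With the tool pointing down it reaches from about 0.35 to 0.725 m from the base axis. Payload 4.3 kg.
Tool frame: the origin (TCP) lies at the very end of the fingers, on their centre line; the grasp point (between the pads) lies 19 mm behind it; z points along the fingers, y is the line along which they close (so a half turn about z gives the same grasp; the last joint's range is limited). The gripper opens to 85 mm and grips with 20 to 120 N. Pads are 22 mm wide; open, the fingers measure 114 mm over their backs; the gripper's body (76 mm by 85 mm) begins 54 mm behind the grasp point. The pads swing forward as they close: fully open they stand 13 mm farther back than shut.
Start: joints at [-72.21, 21.618, 4.641, 73.018, 0, 83.68], TCP at [0.235, -0.525, 0.231] pointing down, gripper open.
Joint ranges: [-156.06, 156.06], [-48.1, 94.91], [-58.44, 69.94], [-101.28, 121.22], [-78.64, 73.56], [-180, 180]. Speed limits (degrees/s): [147.25, 147.25, 180, 180, 180, 180].

### API

Orientations are given as a 3x3 rotation matrix whose columns are the frame's x, y, z axes.
In Python, from workcell import get_state, cams, order, masks_of gives the robot as it stands.
- The arm moves only by the tool servo_tool, never from a script. Its argument "increments" is a list of rows, each a list of 7 numbers: the turn, a rotation vector about the tool's x, y, z in rad, then the shift along the tool's x, y, z in mm, then the finger opening in mm, from 0 to 85.4. A call has exactly 5 rows; each row shifts and turns the commanded pose from where the row before left it, along the tool's axes as they then stand; what a row does not reach is not made up. A row lasts 1/8 s, in which the tool goes at most 62.5 mm and 10.7 degrees, less where a joint would pass 70% of its speed; a pose out of reach is approached as far as the arm can. A call with a gripper value outside its range is refused whole. The fingers move at their own pace and stop on an object; the grip force is fixed at half the most. Time passes only in rows, so rows that do not move let the fingers close, or fill a call up. It gives the time, the measured TCP pose, the force, the opening and the grip force at its end, in the units of the state.
- get_state(): the state, without advancing time (a new reading comes with each control period).
- cams.snapshot(name): name is "scene" or "top" or "wrist"; returns the picture (384x512x3 uint8, blue, green, red); there is no depth.
- cams.camera_model(name): a dict with "camera_matrix" (3x3 intrinsics, pixels), "k1" (the pictures are not rectified: a ray, as slopes to the right and down, at radius r is drawn at 1 + k1 r^2 times it, then the intrinsics apply), "R" (3x3) and "t" (3): a world point X has camera coordinates R X + t; the wrist camera has in their place "tool_from_camera" (4x4, takes a point from camera to tool coordinates, whose origin is the TCP and whose axes are the flange's). Camera axes: x right, y down, z forward; pixel columns grow to the right and rows downward; lengths in m; the calibration is good to about 2 mm. A picture is of the moment at which its call begins: read the wrist's pose just before it. camera_model takes no time and is no camera call.
- order.close_job(): hands the job in; it is judged then, once.
Trained networks look in the newest picture that a camera, given by its name, has taken for a name from the list of things; names that differ only in an ending like _2 or _b are one class to them, and where a whole thing is asked for, a point or a joint stands for the part that bears it (a point fixed in the world has none). Each returns a list of dicts, best first, with "score" (0 to 1); they miss things now and then, are a little off and sometimes report something else, mostly with a low value. They report only what shows in the picture. A call takes as long as a camera call. They do not tell look-alikes from the thing itself.
- masks_of(label, camera): "region" (384x512 bool, what is visible of it) and "uv" ([column, row] in pixels, amid what is visible of it).
The state is a dict: "clock": time; "q": joint angles; "qvel": joint speeds; "tau": joint torques, N m; "tool_pos": TCP position; "ee_rot": TCP orientation; "ft_force": force on the tool from outside, world axes, zero at the start; "moment": the same for the moment, N m; "width": finger opening in m; "gripper_force": force on a finger pad.
Only numpy, scipy, OpenCV 4.12 (cv2) and the standard library are available. Lean on these libraries where they do the work, as an engineer would, in place of code of your own. Each camera call takes 0.05 s, during which the arm holds its last target. There are 200 camera calls.

## Working session

There is one attempt and no reset: what is moved stays moved. The work goes in short steps, Python scripts to look and compute and a tool call to move; the robot and the scene stay as the last step left them, time stands still between calls to the robot, and variables do not carry over. Pictures are saved under pics/ and viewed, at most 10 in all, crops included, and the job is handed in when it is done.

Besides the shell and the picture viewer there is one more tool, called after "Request:" as name(argument=value, ...) on one line, values as JSON. servo_tool: Moves the arm, as the interface text tells. Its arguments: {"type":"object","properties":{"increments":{"type":"array","items":{"type":"array","items":{"type":"number"}}}},"required":["increments"]}

```bash
mkdir -p pics; cat > h.py <<'E'
import numpy as np, cv2
from workcell import get_state, cams, order, masks_of
def ray(name,uv,st=None):
    m=cams.camera_model(name);K=np.array(m["camera_matrix"])
    d=np.array([(uv[0]-K[0,2])/K[0,0],(uv[1]-K[1,2])/K[1,1]]);s=d.copy()
    for _ in range(20): s=d/(1+m["k1"]*(s@s))
    v=np.array([*s,1.])
    if name=="wrist":
        T=np.array(m["tool_from_camera"]);R=np.array(st["ee_rot"])
        return R@T[:3,3]+np.array(st["tool_pos"]),R@T[:3,:3]@v
    R=np.array(m["R"]);return -R.T@np.array(m["t"]),R.T@v
def at_z(name,uv,z,st=None):
    o,d=ray(name,uv,st);return o+d*(z-o[2])/d[2]
def proj(name,X):
    m=cams.camera_model(name);c=np.array(m["R"])@X+np.array(m["t"]);s=c[:2]/c[2];s=s*(1+m["k1"]*(s@s))
    K=np.array(m["camera_matrix"]);return K[:2,:2]@s+K[:2,2]
E
python3 - <<'E'
from h import *
s=get_state();print(s["clock"],s["tool_pos"],s["ee_rot"],s["width"])
Z=dict(rocker_raised_half=.083,bar_key_top=.083,round_button_top=.083,mix_bottle_mid=.13,spare_bottle_mid=.045,beaker_mid=.037,loose_cap_center=.009)
for c in("top","scene"):
    cv2.imwrite(f"pics/{c}1.png",cams.snapshot(c))
    for n,z in Z.items():
        for r in masks_of(n,c)[:3]: print(c,n,round(r["score"],2),np.round(r["uv"],1),r["region"].sum(),at_z(c,r["uv"],z).round(4))
E
```

```text
0.0 [ 0.23468254 -0.52420211  0.23034581] [[ 9.12770810e-01  4.08471631e-01 -6.12020356e-04]
 [ 4.08472011e-01 -9.12768684e-01  1.98652037e-03]
 [ 2.52804200e-04 -2.06323099e-03 -9.99997840e-01]] 0.08539408372675525
top rocker_raised_half 0.71 [311.2 227.9] 671 [ 0.4877 -0.0378  0.083 ]
top bar_key_top 0.84 [273.3 227.7] 408 [0.4871 0.0344 0.083 ]
top round_button_top 0.72 [234.  227.2] 228 [0.4869 0.1095 0.083 ]
top mix_bottle_mid 0.55 [163.7 217.6] 686 [0.503  0.2347 0.13  ]
top mix_bottle_mid 0.19 [239.5 136.6] 1003 [0.6534 0.0987 0.13  ]
top spare_bottle_mid 0.96 [360.9 154.4] 423 [ 0.6353 -0.1388  0.045 ]
top spare_bottle_mid 0.94 [398.1 201.1] 476 [ 0.5429 -0.2126  0.045 ]
top spare_bottle_mid 0.86 [363.  194.9] 439 [ 0.5543 -0.1432  0.045 ]
top beaker_mid 0.94 [239.5 136.6] 1024 [0.67  0.105 0.037]
scene rocker_raised_half 0.58 [209.2 203.7] 380 [ 0.4981 -0.0402  0.083 ]
scene bar_key_top 0.53 [233.5 184.8] 288 [0.4931 0.0351 0.083 ]
scene mix_bottle_mid 0.97 [299.8 133.5] 648 [0.506  0.2364 0.13  ]
scene spare_bottle_mid 0.91 [161.  272.3] 446 [ 0.5501 -0.2144  0.045 ]
scene spare_bottle_mid 0.9 [207.7 283.7] 428 [ 0.637  -0.1502  0.045 ]
scene spare_bottle_mid 0.79 [140.7 247.4] 488 [ 0.469  -0.2193  0.045 ]
scene beaker_mid 0.85 [301.8 222.9] 952 [0.6588 0.1084 0.037 ]
scene loose_cap_center 0.41 [208.3 200.5] 437 [ 0.4468 -0.0186  0.009 ]
```

View pics/top1.png

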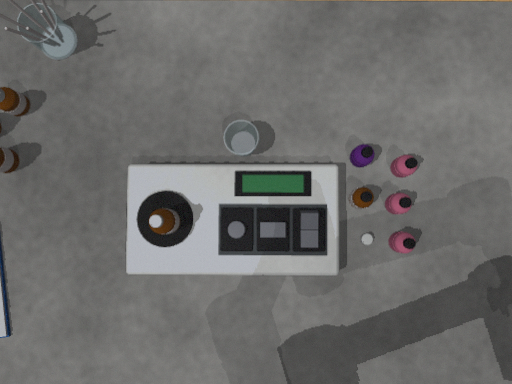

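View pics/scene1.png

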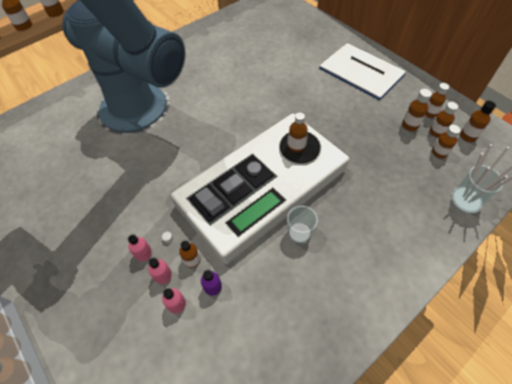

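The top view shows the panel. The round button is at about (236,230), the bar key at (273,230), and the rocker at (310,229) with its far half at row 221. The mix bottle is at (160,220). The spare bottle (362,197) and cap (367,239) are right of the mixer, and the pink and purple look-alikes stand near them. I'll close the fingers and go above the panel.

Request:
servo_tool(increments=[[0, 0, 0, 40, -42, 0, 0], [0, 0, 0, 40, -42, 0, 0], [0, 0, 0, 40, -42, 0, 0], [0, 0, 0, 40, -42, 0, 0], [0, 0, 0, 40, -42, 0, 0]])

```text
clock: 1.42
tool_pos: [0.3321, -0.2499, 0.2315]
ee_rot: [[0.913, 0.408, 0.001], [0.408, -0.913, -0.001], [0.001, 0.001, -1.0]]
ft_force: [2.0, -0.5, 0.4]
width: 0.0004
gripper_force: 0.0
```

Request:
servo_tool(increments=[[0, 0, 0, 40, -42, 0, 0], [0, 0, 0, 40, -42, 0, 0], [0, 0, 0, 40, -42, 0, 0], [0, 0, 0, 40, -42, 0, 0], [0, 0, 0, 40, -42, 0, 0]])

```text
clock: 2.05
tool_pos: [0.429, 0.0237, 0.2317]
ee_rot: [[0.913, 0.409, 0.001], [0.409, -0.913, -0.0], [0.001, 0.001, -1.0]]
ft_force: [2.0, 0.4, 0.6]
width: -0.0002
gripper_force: 0.0
```

Request:
servo_tool(increments=[[0, 0, 0.14, 0, 0, 0, 0], [0, 0, 0.14, 0, 0, 0, 0], [0, 0, 0.14, 0, 0, 0, 0], [0, 0, 0, 0, 0, 0, 0], [0, 0, 0, 0, 0, 0, 0]])

```text
clock: 2.68
tool_pos: [0.4284, 0.0218, 0.2314]
ee_rot: [[1.0, 0.003, 0.0], [0.003, -1.0, -0.0], [0.0, 0.0, -1.0]]
ft_force: [-1.1, -0.4, -0.1]
width: -0.0001
gripper_force: 0.0
```

```bash
python3 - <<'E'
from h import *
s=get_state();print(s["clock"],s["tool_pos"],np.round(s["ee_rot"],3),s["width"],s["ft_force"])
print(np.round(cams.camera_model("wrist")["tool_from_camera"],3))
im=cams.snapshot("wrist");cv2.imwrite("pics/w1.png",im)
for n,z in dict(rocker_raised_half=.081,bar_key_top=.083,round_button_top=.083).items():
    for r in masks_of(n,"wrist")[:2]:
        (c,wh,a)=cv2.minAreaRect(np.argwhere(r["region"])[:,::-1].astype(np.float32))
        box=[at_z("wrist",p,z,s)[:2].round(4) for p in cv2.boxPoints((c,wh,a))]
        print(n,round(r["score"],2),np.round(r["uv"],1),r["region"].sum(),at_z("wrist",r["uv"],z,s).round(4),np.mean(box,0).round(4),*box)
E
```

```text
2.675 [0.42843648 0.02183448 0.23135324] [[ 1.     0.003  0.   ]
 [ 0.003 -1.    -0.   ]
 [ 0.     0.    -1.   ]] -5.73365380916246e-05 [-1.12573618 -0.40115829 -0.13638254]
[[-0.    -0.948 -0.318  0.082]
 [ 1.    -0.     0.001 -0.   ]
 [-0.001 -0.318  0.948 -0.142]
 [ 0.     0.     0.     1.   ]]
rocker_raised_half 0.95 [322.3 112. ] 2933 [ 0.4905 -0.0336  0.081 ] [ 0.4875 -0.0353] [ 0.4523 -0.016 ] [ 0.5246 -0.0163] [ 0.5228 -0.0529] [ 0.4503 -0.0558]
bar_key_top 0.94 [250.4 117.7] 1801 [0.4854 0.033  0.083 ] [0.4849 0.0347] [0.5001 0.0596] [0.5003 0.0095] [0.4696 0.009 ] [0.4695 0.0609]
round_button_top 0.8 [176.2 116.6] 1151 [0.4861 0.1015 0.083 ] [0.4844 0.1022] [0.4922 0.1241] [0.5067 0.093 ] [0.477  0.0798] [0.4615 0.1118]
```

View pics/w1.png

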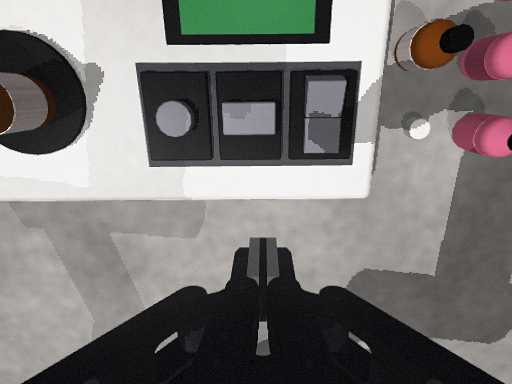

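The wrist view shows the button at (175,118), the bar key at (249,118), and the rocker at (326,117) with its far half at (326,98). All lie on x≈0.486 and yaw is about 0. The far-half target is (0.507, -0.0355).

Request:
servo_tool(increments=[[0, 0, 0, 19, 14, 25, 0], [0, 0, 0, 20, 14, 25, 0], [0, 0, 0, 20, 14, 25, 0], [0, 0, 0, 19.5, 15, 25, 0], [0, 0, 0, 0, 0, 25, 0]])

```text
clock: 3.5
tool_pos: [0.5088, -0.0363, 0.1056]
ee_rot: [[1.0, -0.0, 0.002], [-0.0, -1.0, -0.001], [0.002, 0.001, -1.0]]
ft_force: [0.4, -0.2, -0.5]
width: -0.0002
gripper_force: 0.0
```

Request:
servo_tool(increments=[[0, 0, 0, 0, 0, 5, 0], [0, 0, 0, 0, 0, 5, 0], [0, 0, 0, 0, 0, 5, 0], [0, 0, 0, 0, 0, 4, 0], [0, 0, 0, 0, 0, 0, 0]])

```text
clock: 4.12
tool_pos: [0.5071, -0.035, 0.0875]
ee_rot: [[1.0, 0.001, 0.001], [0.001, -1.0, -0.0], [0.001, 0.0, -1.0]]
ft_force: [-0.2, -1.2, -0.0]
width: 0.0002
gripper_force: 0.0
```

Request:
servo_tool(increments=[[0, 0, 0, 0, 0, 3, 0], [0, 0, 0, 0, 0, 3, 0], [0, 0, 0, 0, 0, 2, 0], [0, 0, 0, 0, 0, 1.5, 0], [0, 0, 0, 0, 0, 0, 0]])

```text
clock: 4.75
tool_pos: [0.5072, -0.0351, 0.078]
ee_rot: [[1.0, 0.001, 0.0], [0.001, -1.0, -0.0], [0.0, 0.0, -1.0]]
ft_force: [-0.7, -0.4, 4.2]
width: 0.0
gripper_force: 1.7
```

Request:
servo_tool(increments=[[0, 0, 0, 0, 0, 1, 0], [0, 0, 0, 0, 0, 1, 0], [0, 0, 0, 0, 0, 0, 0], [0, 0, 0, 0, 0, 0, 0], [0, 0, 0, 0, 0, 0, 0]])

```text
clock: 5.38
tool_pos: [0.5072, -0.0352, 0.0779]
ee_rot: [[1.0, 0.001, 0.001], [0.001, -1.0, -0.001], [0.001, 0.001, -1.0]]
ft_force: [-5.4, 0.6, 17.8]
width: 0.0001
gripper_force: 9.2
```

Request:
servo_tool(increments=[[0, 0, 0, 0, 0, -40, 0], [0, 0, 0, 0, 0, -40, 0], [0, 0, 0, -25, -20, -40, 0], [0, 0, 0, -25, -20, -30, 0], [0, 0, 0, -25, -20, 0, 0]])

```text
clock: 6.0
tool_pos: [0.4325, 0.0252, 0.2279]
ee_rot: [[1.0, 0.0, 0.004], [0.0, -1.0, -0.0], [0.004, 0.0, -1.0]]
ft_force: [0.1, -0.4, 0.3]
width: 0.0001
gripper_force: 0.0
```

```bash
python3 - <<'E'
from h import *
s=get_state();print(s["clock"],s["tool_pos"],s["ft_force"])
im=cams.snapshot("wrist");cv2.imwrite("pics/w2.png",im)
for n,z in dict(rocker_raised_half=.081,bar_key_top=.083,round_button_top=.083).items():
    for r in masks_of(n,"wrist")[:1]:
        (c,wh,a)=cv2.minAreaRect(np.argwhere(r["region"])[:,::-1].astype(np.float32))
        print(n,round(r["score"],2),np.round(r["uv"],1),at_z("wrist",r["uv"],z,s).round(4),at_z("wrist",c,z,s).round(4))
E
```

```text
6.0 [0.43250904 0.02521573 0.22793207] [ 0.13233329 -0.38609251  0.31234515]
rocker_raised_half 0.95 [326.1 122.7] [ 0.4856 -0.034   0.081 ] [ 0.4858 -0.0339  0.081 ]
bar_key_top 0.86 [253.2 121.5] [0.487  0.0336 0.083 ] [0.4856 0.0351 0.083 ]
round_button_top 0.97 [178.3 123.6] [0.485  0.1025 0.083 ] [0.4852 0.1028 0.083 ]
```

View pics/w2.png

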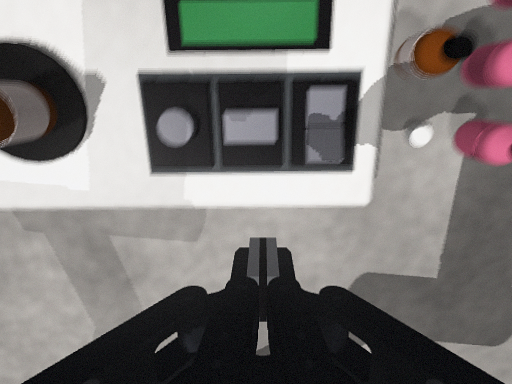

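The wrist view shows the rocker tipped: its near half at (325,143) now looks wider and raised, and its far half is level. Next is the bar key at (252,125).

Request:
servo_tool(increments=[[0, 0, 0, 18, -3, 25, 0], [0, 0, 0, 18, -3, 30, 0], [0, 0, 0, 17.5, -3, 30, 0], [0, 0, 0, 0, 0, 30, 0], [0, 0, 0, 0, 0, 18, 0]])

```text
clock: 6.82
tool_pos: [0.4849, 0.0333, 0.0902]
ee_rot: [[1.0, -0.0, -0.003], [-0.0, -1.0, -0.0], [-0.003, 0.0, -1.0]]
ft_force: [-0.5, 0.1, 0.3]
width: 0.0001
gripper_force: 0.0
```

Request:
servo_tool(increments=[[0, 0, 0, 0, 0, 4, 0], [0, 0, 0, 0, 0, 4, 0], [0, 0, 0, 0, 0, 4, 0], [0, 0, 0, 0, 0, 4, 0], [0, 0, 0, 0, 0, 3, 0]])

```text
clock: 7.45
tool_pos: [0.4864, 0.0336, 0.0746]
ee_rot: [[1.0, 0.001, 0.002], [0.001, -1.0, -0.001], [0.002, 0.001, -1.0]]
ft_force: [-5.7, -1.0, 26.4]
width: 0.0
gripper_force: 13.3
```

Request:
servo_tool(increments=[[0, 0, 0, 0, 0, -20, 0], [0, 0, 0, 0, 0, -20, 0], [0, 0, 0, 0, -35, 0, 0], [0, 0, 0, 0, -34, 0, 0], [0, 0, 0, 0, 0, 0, 0]])

```text
clock: 8.07
tool_pos: [0.4853, 0.0828, 0.1135]
ee_rot: [[1.0, 0.03, -0.001], [0.03, -0.999, 0.017], [-0.001, -0.017, -1.0]]
ft_force: [0.6, -0.8, 0.1]
width: 0.0001
gripper_force: 0.0
```

```bash
python3 - <<'E'
from h import *
s=get_state();print(s["clock"],s["tool_pos"],s["ft_force"])
im=cams.snapshot("scene");im=im[130:250,150:330];cv2.imwrite("pics/s2.png",cv2.resize(im,None,fx=4,fy=4,interpolation=2))
E
```

```text
8.075 [0.48533303 0.08281041 0.11348205] [ 0.59141075 -0.81529233  0.05076292]
```

View pics/s2.png

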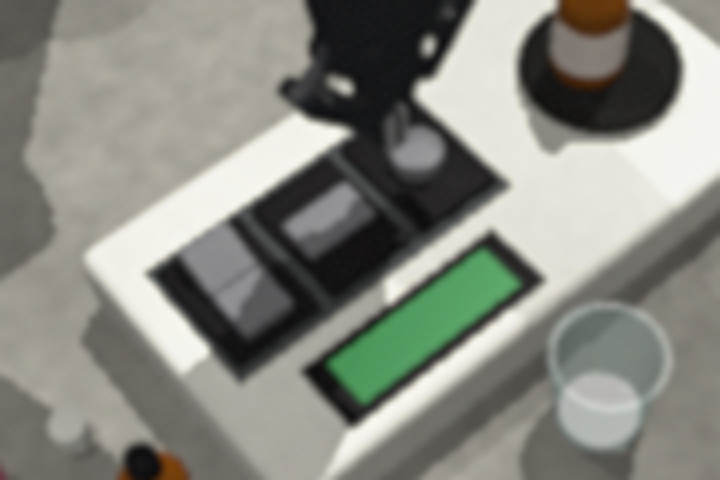

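The scene crop shows the bar key down at crop (330,220), the rocker tipped, and the fingers just short of the button at (415,150). The tool is lagging, so I'll let it settle.

Request:
servo_tool(increments=[[0, 0, 0, 0, 0, 0, 0], [0, 0, 0, 0, 0, 0, 0], [0, 0, 0, 0, 0, 0, 0], [0, 0, 0, 0, 0, 0, 0], [0, 0, 0, 0, 0, 0, 0]])

```text
clock: 8.75
tool_pos: [0.4858, 0.0822, 0.1139]
ee_rot: [[1.0, 0.029, -0.001], [0.029, -0.999, 0.017], [-0.0, -0.017, -1.0]]
ft_force: [0.4, 0.7, 0.7]
width: -0.0001
gripper_force: 0.0
```

Request:
servo_tool(increments=[[-0.004, 0, 0.007, 0, -5, 0, 0], [-0.004, 0, 0.007, 0, -5, 0, 0], [-0.004, 0, 0.007, 0, -5, 0, 0], [-0.004, 0, 0.007, 0, -5, 0, 0], [0, 0, 0, 0, 0, 0, 0]])

```text
clock: 9.38
tool_pos: [0.4857, 0.0823, 0.1142]
ee_rot: [[1.0, 0.029, -0.001], [0.029, -0.999, 0.017], [-0.001, -0.017, -1.0]]
ft_force: [0.8, -0.9, -0.3]
width: 0.0001
gripper_force: 0.0
```

```bash
python3 -c "
from h import *
s=get_state();print(np.round(s['q'],2))"
```

```text
[  1.59  16.2  -21.14  52.7    1.   179.94]
```

Joint 6 is at its 180° limit. The button is round, so I'll yaw the tool back about 15°.

Request:
servo_tool(increments=[[0, 0, -0.09, 0, 0, 0, 0], [0, 0, -0.09, 0, 0, 0, 0], [0, 0, -0.09, 0, 0, 0, 0], [-0.017, 0, 0, 0, 0, 0, 0], [0, 0, 0, 0, 0, 0, 0]])

```text
clock: 10.0
tool_pos: [0.4856, 0.0825, 0.1142]
ee_rot: [[0.956, 0.294, 0.004], [0.294, -0.956, 0.001], [0.004, 0.0, -1.0]]
ft_force: [-0.2, -0.8, -0.6]
width: -0.0002
gripper_force: 0.0
```

Request:
servo_tool(increments=[[0, 0, 0, 2, -6.5, 0, 0], [0, 0, 0, 2, -6.5, 0, 0], [0, 0, 0, 2, -6.5, 8, 0], [0, 0, 0, 0, 0, 8, 0], [0, 0, 0, 0, 0, 6, 0]])

```text
clock: 10.62
tool_pos: [0.4852, 0.1026, 0.0913]
ee_rot: [[0.956, 0.294, 0.003], [0.294, -0.956, 0.001], [0.003, -0.0, -1.0]]
ft_force: [0.2, 0.7, 0.2]
width: -0.0001
gripper_force: 0.0
```

Request:
servo_tool(increments=[[0, 0, 0, 0, 0, 4.5, 0], [0, 0, 0, 0, 0, 4.5, 0], [0, 0, 0, 0, 0, 4.5, 0], [0, 0, 0, 0, 0, 4.5, 0], [0, 0, 0, 0, 0, 0, 0]])

```text
clock: 11.25
tool_pos: [0.4859, 0.1025, 0.0758]
ee_rot: [[0.956, 0.294, 0.005], [0.294, -0.956, 0.001], [0.005, 0.001, -1.0]]
ft_force: [-5.9, -0.8, 17.1]
width: 0.0003
gripper_force: 8.1
```

Request:
servo_tool(increments=[[0, 0, 0, 0, 0, 0, 0], [0, 0, 0, 0, 0, 0, 0], [0, 0, 0, 0, 0, 0, 0], [0, 0, 0, 0, 0, 0, 0], [0, 0, 0, 0, 0, 0, 0]])

```text
clock: 11.88
tool_pos: [0.4859, 0.1025, 0.0759]
ee_rot: [[0.956, 0.294, 0.005], [0.294, -0.956, 0.001], [0.005, 0.001, -1.0]]
ft_force: [-6.0, -1.6, 16.1]
width: -0.0001
gripper_force: 7.9
```

Request:
servo_tool(increments=[[0, 0, 0, 0, 0, 0, 0], [0, 0, 0, 0, 0, 0, 0], [0, 0, 0, 0, 0, 0, 0], [0, 0, 0, 0, 0, 0, 0], [0, 0, 0, 0, 0, 0, 0]])

```text
clock: 12.5
tool_pos: [0.4859, 0.1025, 0.0758]
ee_rot: [[0.956, 0.294, 0.005], [0.294, -0.956, 0.001], [0.005, 0.001, -1.0]]
ft_force: [-6.1, -1.3, 15.5]
width: 0.0002
gripper_force: 7.9
```

Request:
servo_tool(increments=[[0, 0, 0, 0, 0, 0, 0], [0, 0, 0, 0, 0, 0, 0], [0, 0, 0, 0, 0, -20, 0], [0, 0, 0, 0, 0, -25, 0], [0, 0, 0, 0, 0, -30, 0]])

```text
clock: 13.12
tool_pos: [0.4852, 0.1025, 0.1494]
ee_rot: [[0.956, 0.294, 0.003], [0.294, -0.956, 0.001], [0.003, -0.0, -1.0]]
ft_force: [-0.3, 0.6, 0.9]
width: 0.0001
gripper_force: 0.0
```

Request:
servo_tool(increments=[[0, 0, 0, 0, 0, -30, 0], [0, 0, 0, -25, 0, -30, 0], [0, 0, 0, -25, 10, 0, 0], [0, 0, 0, -25, 20, 0, 0], [0, 0, 0, 0, 0, 0, 0]])

```text
clock: 13.75
tool_pos: [0.4215, 0.0509, 0.2089]
ee_rot: [[0.956, 0.292, 0.004], [0.292, -0.956, 0.001], [0.004, 0.0, -1.0]]
ft_force: [0.7, 0.4, -0.3]
width: -0.0
gripper_force: 0.0
```

```bash
python3 - <<'E'
from h import *
s=get_state();print(s["clock"],s["tool_pos"],s["ft_force"])
im=cams.snapshot("wrist");cv2.imwrite("pics/w3.png",im)
im=cams.snapshot("scene");cv2.imwrite("pics/s3.png",im)
E
```

```text
13.75 [0.42151331 0.05092189 0.20888418] [ 0.66085791  0.37107157 -0.3468958 ]
```

View pics/w3.png

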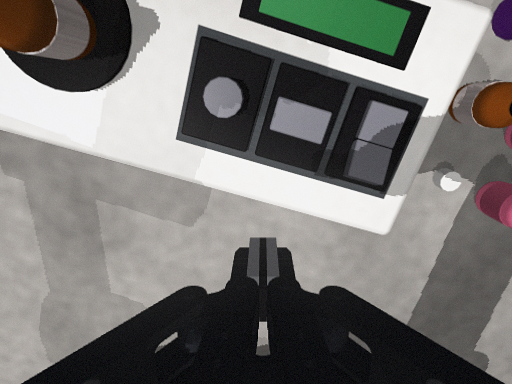

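View pics/s3.png

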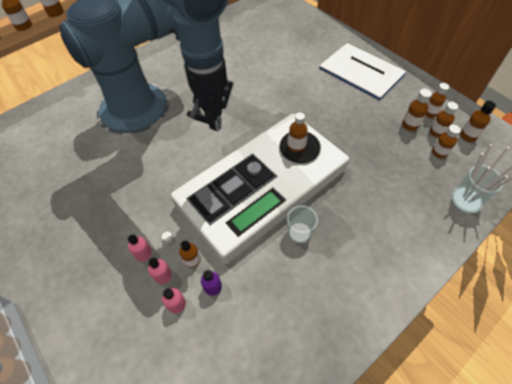

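Both views show the bar key down at wrist-view (300,120), the button back up at (224,97) and the rocker tipped. The bottles, beaker and cap have not moved.

```bash
python3 -c "
from h import *
print(order.close_job())"
```

```text
the job is handed in; nothing more can be done
None
```

I tipped the rocker, pushed the bar key fully down, then held the round button down for about 1.6 s and released it; nothing else was moved, and the job is handed in at about 14 s (no verdict was returned).

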